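Take the abrasive drum off the handle trimmer and put it away

ROBOT

A 6-joint arm with a two-finger parallel gripper is mounted at the origin on the work surface. World frame = base frame: x ahead of the robot, y to its left, z up, the work surface at z = 0. Lengths are in m, angles in rad, forces in N, time in s.
With the tool pointing down it reaches from about 0.35 to 0.725 m from the base axis. Payload 4.3 kg.
Tool frame: the origin (TCP) lies on the centre line of the jaws, within the pads' length; the fingertips stand 17 mm ahead of it and the grasp point (between the pads) lies 2 mm behind it; z points along the fingers, y is the line along which they close (so a half turn about z gives the same grasp; the last joint's range is limited). The gripper opens to 85 mm and grips with 20 to 120 N. Pads are 22 mm wide; open, the fingers measure 114 mm over their backs; the gripper's body (76 mm by 85 mm) begins 54 mm behind the grasp point. The pads swing forward as they close: fully open they stand 13 mm farther back than shut.
Start: joints at [-1.401, 0.377, 0.081, 1.274, 0, 1.46], TCP at [0.159, -0.553, 0.248] pointing down, gripper open.
Joint ranges: [-2.72, 2.72], [-0.84, 1.66], [-1.02, 1.22], [-1.77, 2.12], [-1.37, 1.28], [-3.14, 3.14]. Speed limits (rad/s): [2.57, 2.57, 3.14, 3.14, 3.14, 3.14].

INTERFACE

Orientations are given as a 3x3 rotation matrix whose columns are the frame's x, y, z axes.
In Python, from workcell import env gives the robot as it stands.
- The arm moves only by the shell command python3 -m creep 'ROWS' [OPENING] [FORCE]. ROWS is JSON, one flat list of numbers, 4 for each row, row after row: the shift along the tool's x, y, z in units of 40 mm (1.0 is 40 mm), then the turn about the tool's z in units of 6 degrees (1.0 is 6 degrees). In form: [x, y, z, turn, x, y, z, turn, ...]. A call has 1 to 10 rows; each row shifts and turns the commanded pose from where the row before left it, along the tool's axes as they then stand; what a row does not reach is not made up. A row lasts 1/10 s, in which the tool goes at most 50 mm and 8.59 degrees, less where a joint would pass 70% of its speed; a pose out of reach is approached as far as the arm can. A call is refused whole if a number of a shift passes 1 or a number of a turn 1, either way. A call with a gripper value outside its range is refused whole. OPENING is the finger opening in mm, from 0 to 85.4, set as the call begins (- or left out, the last holds). The fingers move at their own pace and stop on an object; FORCE is the grip in N (left out, the last holds). Time passes only in rows, so rows that do not move let the fingers close. It gives the time, the measured TCP pose, the force, the opening and the grip force at its end, in the units of the state.
- env.get_state(): the state, without advancing time (a new reading comes with each control period).
- env.grab_frame(name): name is "scene" or "top" or "wrist"; returns the picture (400x640x3 uint8, red, green, blue); there is no depth.
- env.camera_model(name): a dict with "camera_matrix" (3x3 intrinsics, pixels), "distortion" ([k1, k2, p1, p2, k3] as OpenCV has them; the pictures are not rectified), "world_from_camera" (4x4, takes a point from camera to world coordinates); the wrist camera has in their place "T_tool_cam" (4x4, takes a point from camera to tool coordinates, whose origin is the TCP and whose axes are the flange's). Camera axes: x right, y up, looking along -z (the intrinsics and any distortion apply to the point x, -y, -z); pixel columns grow to the right and rows downward; lengths in m; the calibration is good to about 2 mm. A picture is of the moment at which its call begins: read the wrist's pose just before it. camera_model takes no time and is no camera call.
- env.close_job(): hands the job in; it is judged then, once.
The state is a dict: "time": time; "joint_positions": joint angles; "qd": joint speeds; "effort": joint torques, N m; "tool_pos": TCP position; "tcp_rot": TCP orientation; "ft_force": force on the tool from outside, world axes, zero at the start; "wrist_torque": the same for the moment, N m; "gripper_width": finger opening in m; "gripper_force": force on a finger pad.
Only numpy, scipy, OpenCV 4.12 (cv2) and the standard library are available. Lean on these libraries where they do the work, as an engineer would, in place of code of your own. Each camera call takes 0.05 s, during which the arm holds its last target. There are 200 camera calls.

TASK

Swing the clear hood of the handle trimmer right back until it lies open, then draw the abrasive drum off the free end of its arbor: let it follow the arbor by feel, because the spindle bearings must not be forced. Lay the drum gently in the empty saddle of the drum rack, resting in its notches and centred on it, leave the hood open and everything else where it is, and let go.

Things in the scene. Friction and masses are not known exactly. Their poses are not given: they have to be found in the camera images.
- trimmer: Handle-trimming machine, fixed: grey bed 470 x 170 mm, green motor head (172 mm high), two posts for the hood, tray below the drum. Origin on the bench under the head's front face, z up; the arbor sticks out level to about -x, axis 120 mm above the bench. The head sits in slotted feet, turned up to 3 degrees either way about the origin, so the bed's x shows the arbor's heading only roughly.
- spindle (a joint): The arbor: steel shaft 20 mm across, held in the head, free at its tip 150 mm from the trimmer's origin (value: its turn in rad, unimportant). Heading not measured: feel for it. The bearings stand 12 N in all from the drum while it is drawn off. A spring ball on top, just before the drum, gives way at 3 to 6 N of pull, then drags in the bore; once past, under 5 N of pull is needed.
- hood (a joint): Hood hinge in rad: 0 shut over the drum, 1.57 upright, 2.9 lying right back on the head (its stop). Slight friction; past upright it falls back slowly by its own weight. Hood of clear plastic, 94 mm wide, 0.22 kg; shut, it covers the drum and its front lip blocks the way off.
- hood_bar (a point): Middle of the hood's grip bar: level steel bar 10 mm thick, 74 mm long, 35 mm clear of the hood's front edge, 157 mm from the hinge, parallel to it. Pinch it from above, fingers closing along the trimmer's x, one each side of the bar; it turns between them as the hood swings.
- hood_hinge (a point): Middle of the hood's hinge line, which is parallel to the trimmer's y, 178 mm above the bench. Axes as the trimmer's.
- drum: Abrasive drum on the arbor: dark grit on an aluminium core, 50 mm diameter, 40 mm long, bore 21.6 mm, 0.28 to 0.46 kg. Origin at its middle, x along its bore, -x to the arbor's tip. It hangs with 0.8 mm play all round, cocked 1 to 2 degrees to one side, so its axis is not quite the arbor's. Its middle is 85 mm from the tip: clear after 107 mm. Closing fingers may press it on the arbor.
- saddle_seat (a point): Where the drum's middle lies when it rests in the empty saddle, 64 mm above the bench; x is the line for the drum's axis (either way round), z up.
- saddle: The empty saddle: light wooden block 60 x 60 mm with two pairs of 45 degree notch arms, 27 mm apart, that hold a drum at its ends. The arms' tops are 13 mm below the axis of a drum lying in it. Origin at the middle of its underside. Which of the rack's three places is empty changes.
- rack: Drum rack: dark wooden board 130 x 335 x 14 mm, fixed, origin at the middle of its underside. It carries three saddles in a row along its y, 105 mm apart; drums lie along its x.
- spare_small: Spare drum like the other, 44 mm in diameter, 40 mm long, loose in a saddle; origin at its middle. Leave alone.
- spare_large: Spare drum, 54 mm in diameter, 40 mm long, loose in a saddle; origin at its middle. Leave alone.
- spray: Spray bottle, 74 mm wide, 214 mm high, standing loose; origin at the middle of its foot. Leave alone.
- cup: Small unglazed cup, 64 mm wide, 58 mm high, loose; origin at the middle of its foot. Leave alone.
- handle_a: Loose clay cup handle, 56 x 36 x 12 mm, lying flat; origin at its middle. Leave alone.
- handle_b: Another clay cup handle like handle_a. Leave alone.
- brush: Loose dusting brush lying on the bench, about 200 mm long; origin under it. Leave alone.
- pattern_cup: Solid unglazed pattern cup, 68 mm wide, 55 mm high, loose; origin at the middle of its foot. Leave alone.

How it is judged:
By the outcome, as a careful person would: the job done as asked, in the order asked, and still so for the second after the job is handed in, with the robot touching nothing.
It also fails if it takes over 67 s, if anything falls off the work surface, if the arm or the gripper's body presses on something with over 40 N, if the wrist force passes 120 N, or if a joint passes its speed limit or range.

## Working session

There is one attempt and no reset: what is moved stays moved. The work goes in short steps, Python scripts to look and compute and a shell command to move; the robot and the scene stay as the last step left them, time stands still between calls to the robot, and variables do not carry over. Pictures are saved under pics/ and viewed, at most 10 in all, crops included, and the job is handed in when it is done.

```bash
ls; mkdir -p pics; cat > h.py <<'E'
import numpy as np, cv2
from workcell import env
def grab(n,f):
    s=env.get_state(); im=env.grab_frame(n); cv2.imwrite(f'pics/{f}.png',im[:,:,::-1]); return s,im
def cam(n,s=None):
    m=env.camera_model(n)
    if n=='wrist':
        T=np.eye(4);T[:3,:3]=np.array(s['tcp_rot']);T[:3,3]=s['tool_pos'];T=T@np.array(m['T_tool_cam'])
    else: T=np.array(m['world_from_camera'])
    return np.array(m['camera_matrix']),np.array(m['distortion']),T
def ray(n,px,s=None):
    K,D,T=cam(n,s)
    p=cv2.undistortPoints(np.array(px,float).reshape(-1,1,2),K,D).reshape(-1,2)
    d=np.c_[p[:,0],-p[:,1],-np.ones(len(p))]@T[:3,:3].T
    return T[:3,3],d
def onz(n,px,z,s=None):
    o,d=ray(n,px,s); z=np.broadcast_to(z,len(d)); return o+d*((z-o[2])/d[:,2])[:,None]
def proj(n,P,s=None):
    K,D,T=cam(n,s); P=np.array(P,float).reshape(-1,3)
    c=(P-T[:3,3])@T[:3,:3]; c=c*[1,-1,-1]
    return cv2.projectPoints(c,np.zeros(3),np.zeros(3),K,D)[0].reshape(-1,2)
E
python3 - <<'E'
from h import *
np.set_printoptions(precision=3,suppress=True)
s,a=grab('top','top');_,b=grab('scene','scene')
for n in('top','scene'):
  K,D,T=cam(n);print(K,D,T)
print(s)
print(env.camera_model('wrist'))
E
```

```text
pics
[[470.355   0.    321.88 ]
 [  0.    470.355 202.9  ]
 [  0.      0.      1.   ]] [-0.072  0.     0.     0.     0.   ] [[-0.007  0.993 -0.114  0.428]
 [-1.    -0.007 -0.004 -0.091]
 [-0.004  0.114  0.994  1.42 ]
 [ 0.     0.     0.     1.   ]]
[[380.655   0.    320.574]
 [  0.    380.655 200.244]
 [  0.      0.      1.   ]] [-0.018  0.     0.     0.     0.   ] [[ 0.422 -0.7    0.576  1.087]
 [ 0.907  0.331 -0.262 -0.33 ]
 [-0.007  0.633  0.774  0.827]
 [ 0.     0.     0.     1.   ]]
{'time': 0.0, 'joint_positions': array([-1.401,  0.378,  0.08 ,  1.274, -0.   ,  1.461]), 'qd': array([-0.002, -0.001,  0.001,  0.002, -0.   , -0.001]), 'effort': array([ -0.001, -46.361,  26.988,   0.021,  -0.   ,  -0.   ]), 'tool_pos': array([ 0.159, -0.552,  0.247]), 'tcp_rot': array([[ 0.961,  0.276, -0.   ],
       [ 0.276, -0.961,  0.002],
       [ 0.   , -0.002, -1.   ]]), 'ft_force': array([-0.086, -0.757,  0.497]), 'wrist_torque': array([-0.009,  0.   ,  0.005]), 'gripper_force': 0.0, 'gripper_width': 0.08556375472694686}
{'camera_matrix': array([[308.114,   0.   , 320.337],
       [  0.   , 308.114, 199.128],
       [  0.   ,   0.   ,   1.   ]]), 'distortion': array([-0.008,  0.   ,  0.   ,  0.   ,  0.   ]), 'T_tool_cam': array([[-0.   ,  0.951,  0.31 ,  0.078],
       [ 1.   ,  0.   ,  0.   ,  0.001],
       [ 0.   ,  0.31 , -0.951, -0.126],
       [ 0.   ,  0.   ,  0.   ,  1.   ]])}
```

View pics/top.png

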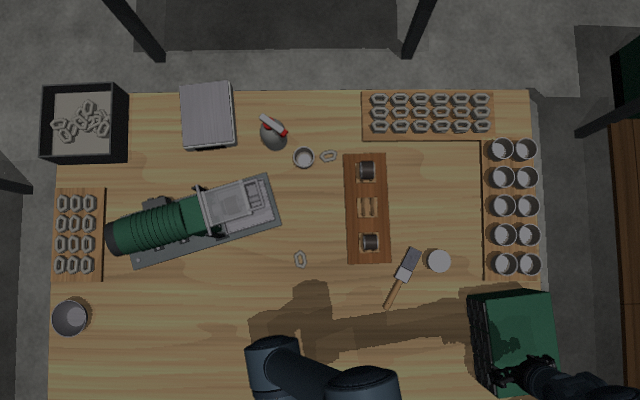

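View pics/scene.png

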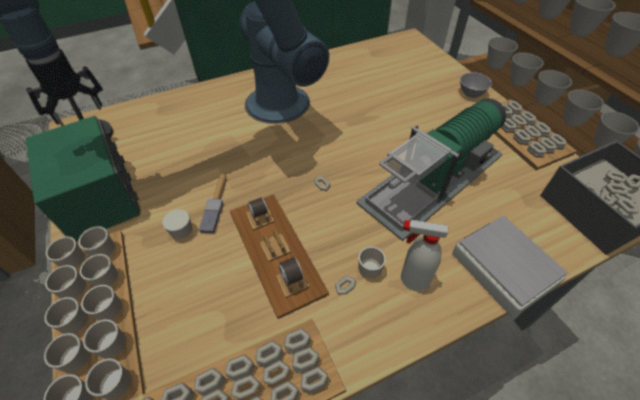

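The top view shows the trimmer at about (200,220), with its arbor end to the image right at about (275,195). The rack is at about (367,208) with its middle saddle empty, the spray is at (272,132), and a handle is at (300,259). I'll enlarge the trimmer and rack.

```bash
python3 - <<'E'
import cv2,numpy as np
t=cv2.imread('pics/top.png');s=cv2.imread('pics/scene.png')
a=cv2.resize(t[145:285,95:295],(800,560),interpolation=cv2.INTER_CUBIC)
b=cv2.resize(s[90:240,350:520],(680,600),interpolation=cv2.INTER_CUBIC)
cv2.imwrite('pics/ta.png',cv2.convertScaleAbs(a,alpha=1.6));cv2.imwrite('pics/sb.png',cv2.convertScaleAbs(b,alpha=1.3))
E
```

```text
(no output)
```

View pics/ta.png

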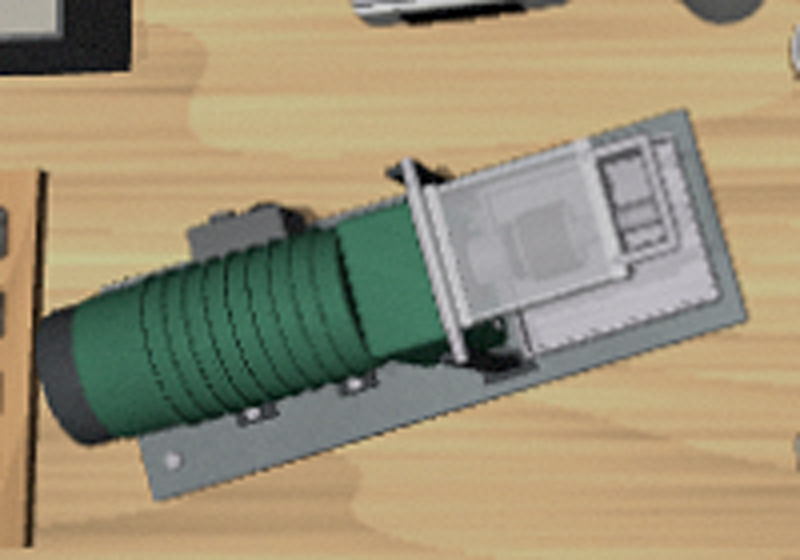

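View pics/sb.png

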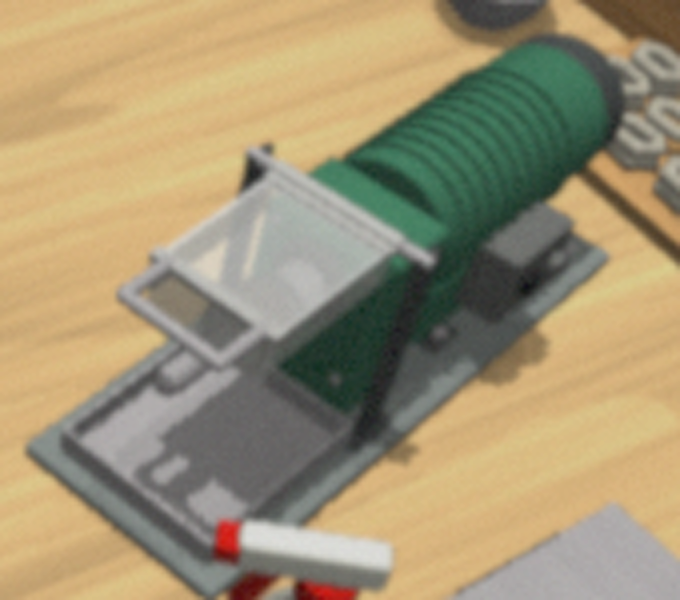

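The enlarged crops show the hinge rod running (407,160)-(460,362) in the top crop. The bar frame's outer edge is about (650,140)-(672,245) in the top crop and (120,293)-(220,362) in the scene crop. The drum is seen through the hood at (545,240).

```bash
cat >> h.py <<'E'
def tri(p,q,n1='top',n2='scene',s=None):
    o1,d1=ray(n1,[p]);o2,d2=ray(n2,[q],s);a=d1[0];b=d2[0]
    t=np.linalg.lstsq(np.c_[a,-b],o2-o1,rcond=None)[0]
    P,Q=o1+t[0]*a,o2+t[1]*b; return (P+Q)/2,np.linalg.norm(P-Q)
E
python3 - <<'E'
from h import *
np.set_printoptions(precision=4,suppress=True)
T=lambda u,v:(95+u/4,145+v/4)
S=lambda u,v:(350+u/4,90+v/4)
h=onz('top',[T(407,160),T(460,362)],.178);print('hinge',h,h.mean(0)); print(tri(T(407,160),S(428,258)),tri(T(460,362),S(256,154)))
print('bar',tri(T(648,140),S(220,362)),tri(T(672,245),S(122,293)))
c=onz('top',[T(686,112),T(747,318),T(155,498)],.012);print('bed',c,np.linalg.norm(c[0]-c[1]),np.linalg.norm(c[1]-c[2]))
e=(c[2]-c[1]);print('heading +x deg',np.degrees(np.arctan2(e[1],e[0])),'hinge dir',np.degrees(np.arctan2(*(h[0]-h[1])[[1,0]])))
im=cv2.imread('pics/top.png')
# rack: dark wood corners by contour
hsv=cv2.cvtColor(im,cv2.COLOR_BGR2HSV)
m=np.zeros(im.shape[:2],np.uint8);g=im.astype(int)
r=onz('top',[(344,154),(386,153),(391,263),(348,264)],.014);print('rack',r,r.mean(0))
print(np.linalg.norm(r[0]-r[1]),np.linalg.norm(r[1]-r[2]))
print('drums',onz('top',[(367,170),(370,243)],.064), 'midsaddle',onz('top',[(368,207)],.05))
print('spray',onz('top',[(273,132)],.0),'handle',onz('top',[(300,259)],0))
E
```

```text
hinge [[0.6209 0.2495 0.178 ]
 [0.4852 0.2108 0.178 ]] [0.553  0.2301 0.178 ]
(array([0.6198, 0.2476, 0.1826]), np.float64(0.00131639667262325)) (array([0.486 , 0.2129, 0.174 ]), np.float64(0.0024498293293895375))
bar (array([0.6338, 0.0881, 0.1778]), np.float64(0.00282551111273534)) (array([0.5617, 0.0692, 0.1766]), np.float64(0.002663046844135753))
bed [[0.6818 0.0819 0.012 ]
 [0.5246 0.0349 0.012 ]
 [0.3913 0.4819 0.012 ]] 0.16400191762289149 0.4663874083147454
heading +x deg 106.60861435231844 hinge dir 15.892565288404967
rack [[ 0.7383 -0.1544  0.014 ]
 [ 0.7406 -0.2827  0.014 ]
 [ 0.4074 -0.2902  0.014 ]
 [ 0.4056 -0.1623  0.014 ]] [ 0.573  -0.2224  0.014 ]
0.12828254153439844 0.3332393771967271
drums [[ 0.679  -0.2189  0.064 ]
 [ 0.4659 -0.2238  0.064 ]] midsaddle [[ 0.5716 -0.2212  0.05  ]]
spray [[0.8129 0.0642 0.    ]] handle [[ 0.4213 -0.019   0.    ]]
```

```bash
python3 -m creep '[0.72,-0.6,-0.07,0,0.72,-0.6,-0.07,0,0.72,-0.6,-0.07,0,0.72,-0.6,-0.07,0,0.72,-0.6,-0.07,0,0.72,-0.6,-0.07,0,0.72,-0.6,-0.07,0,0.72,-0.6,-0.07,0,0.72,-0.6,-0.07,0,0.72,-0.6,-0.07,0]' && python3 -m creep '[0.72,-0.6,-0.07,0,0.72,-0.6,-0.07,0,0.72,-0.6,-0.07,0,0.72,-0.6,-0.07,0,0.72,-0.6,-0.07,0,0.72,-0.6,-0.07,0,0.72,-0.6,-0.07,0,0.72,-0.6,-0.07,0,0.72,-0.6,-0.07,0,0,0,0,0]' 40; python3 - <<'E'
from h import *
s,im=grab('wrist','w1'); print(s['tool_pos'],s['tcp_rot'],s['time'])
print(proj('wrist',[[.597,.079,.178],[.553,.2301,.178]],s))
E
```

```text
time: 1.1
tool_pos: [0.3697, -0.2409, 0.2761]
tcp_rot: [[0.961, 0.276, -0.0], [0.276, -0.961, 0.0], [-0.0, -0.0, -1.0]]
ft_force: [0.6, -0.2, -0.1]
gripper_width: 0.0853
gripper_force: 0.0
time: 2.1
tool_pos: [0.5604, 0.0401, 0.3006]
tcp_rot: [[0.96, 0.281, 0.0], [0.281, -0.96, 0.001], [0.0, -0.001, -1.0]]
ft_force: [0.1, -0.7, 0.3]
gripper_width: 0.0397
gripper_force: 0.0
[0.56043778 0.04008631 0.30062079] [[ 9.59781744e-01  2.80747223e-01  1.38597077e-05]
 [ 2.80746971e-01 -9.59780943e-01  1.29582571e-03]
 [ 3.77101754e-04 -1.23981879e-03 -9.99999160e-01]] 2.1
[[286.11629199 140.69837643]
 [ 90.37973259 140.75133767]]
```

View pics/w1.png

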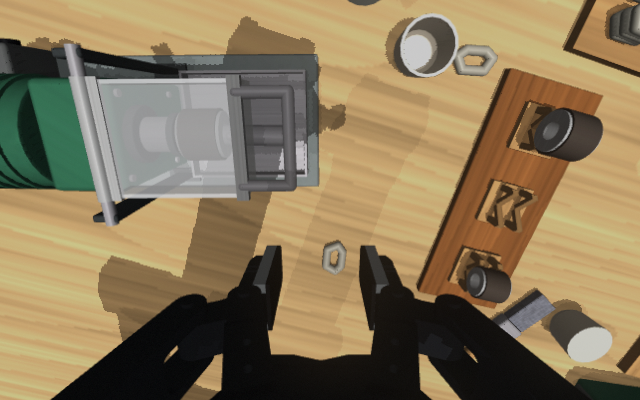

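The wrist view shows the grip bar at column 289, rows 88-190, the hinge rod from (72,45) to (112,222), and the drum behind the hood near (205,133). The empty middle saddle is at (507,207).

```bash
python3 - <<'E'
from h import *
np.set_printoptions(precision=4,suppress=True)
s=env.get_state();R=np.array(s['tcp_rot'])
b=onz('wrist',[(290,88),(289,190)],.178,s);h=onz('wrist',[(72,45),(112,222)],.178,s);f=onz('wrist',[(317,55),(318,186)],.012,s)
for q in(b,h,f): print(q,q.mean(0),np.degrees(np.arctan2(*(q[0]-q[1])[[1,0]])))
m=b.mean(0);m[2]=.183
print('toolshift/40mm',R.T@(m-s['tool_pos'])/.04, 'tool x ang',np.degrees(np.arctan2(R[1,0],R[0,0])))
E
```

```text
[[0.6351 0.0839 0.178 ]
 [0.5567 0.0646 0.178 ]] [0.5959 0.0743 0.178 ] 13.864423714449721
[[0.6197 0.2452 0.178 ]
 [0.4853 0.2058 0.178 ]] [0.5525 0.2255 0.178 ] 16.32863156224561
[[0.6819 0.0779 0.012 ]
 [0.5216 0.0305 0.012 ]] [0.6017 0.0542 0.012 ] 16.486840889131724
toolshift/40mm [ 1.1322 -0.6067  2.9397] tool x ang 16.21911405293158
```

```bash
python3 -m creep '[0.57,-0.32,0,0,0.56,-0.33,0,0,0,0,0.6,0,0,0,0.6,0,0,0,0.6,0,0,0,0.6,0,0,0,0.54,0,0,0,0,0]' && python3 -m creep '[0,0,0,0,0,0,0,0,0,0,0,0,0,0,0,0,0,0,0,0,0,0,0,0]' 0 25
```

```text
time: 2.95
tool_pos: [0.5918, 0.0729, 0.1803]
tcp_rot: [[0.961, 0.275, -0.008], [0.275, -0.962, -0.001], [-0.008, -0.001, -1.0]]
ft_force: [-1.0, -0.2, -0.5]
gripper_width: 0.0402
gripper_force: 0.0
time: 3.55
tool_pos: [0.5946, 0.0763, 0.1853]
tcp_rot: [[0.961, 0.278, 0.0], [0.278, -0.961, 0.005], [0.001, -0.004, -1.0]]
ft_force: [-2.6, 5.5, 0.5]
gripper_width: 0.0088
gripper_force: 25.8
```

```bash
python3 -m creep '[0,-0.04,-0.59,0,0,-0.13,-0.57,0,0,-0.21,-0.55,0,0,-0.3,-0.51,0,0,-0.37,-0.46,0,0,-0.43,-0.4,0,0,-0.49,-0.33,0,0,-0.53,-0.25,0,0,-0.56,-0.17,0,0,-0.58,-0.09,0]'
```

```text
time: 4.55
tool_pos: [0.5541, 0.2132, 0.3441]
tcp_rot: [[0.961, 0.275, 0.003], [0.275, -0.961, -0.003], [0.002, 0.003, -1.0]]
ft_force: [-2.9, -3.4, -1.1]
gripper_width: 0.0089
gripper_force: 24.9
```

```bash
python3 -m creep '[0,-0.59,0,0,0,-0.58,0.09,0,0,-0.56,0.18,0,0,0,0,0]'
```

```text
time: 4.95
tool_pos: [0.5423, 0.2587, 0.3382]
tcp_rot: [[0.947, 0.321, 0.002], [0.321, -0.947, 0.03], [0.011, -0.028, -1.0]]
ft_force: [-9.0, 3.0, 24.5]
gripper_width: 0.0089
gripper_force: 30.2
```

```bash
python3 -c "
from workcell import env;s=env.get_state();print(s['joint_positions'],s['ft_force'],s['wrist_torque'])"; python3 -m creep '[0,0,-0.1,0,0,0,0,0]'
```

```text
[0.32598687 0.4254304  0.3837788  1.51784492 0.02760929 3.14117452] [-8.97880188  3.03010682 24.46255426] [ 0.83026145  1.84614808 -0.17952978]
time: 5.15
tool_pos: [0.543, 0.2562, 0.3389]
tcp_rot: [[0.948, 0.319, -0.002], [0.319, -0.948, 0.025], [0.006, -0.024, -1.0]]
ft_force: [-6.3, 2.5, 14.5]
gripper_width: 0.0089
gripper_force: 29.1
```

```bash
python3 -m creep '[0,0.3,-0.1,-0.5,0,0,0,0,0,0,0,0,0,0,-0.3,0,0,0,-0.5,0,0,0,-0.5,0,0,0,0,0]' 25; python3 -c "
from workcell import env;s=env.get_state();print(s['joint_positions'])"
```

```text
time: 5.85
tool_pos: [0.548, 0.243, 0.3923]
tcp_rot: [[0.93, 0.367, -0.003], [0.367, -0.93, 0.022], [0.005, -0.021, -1.0]]
ft_force: [0.8, 0.3, 0.7]
gripper_width: 0.0249
gripper_force: 0.0
[0.30086499 0.46220903 0.58377612 1.68863669 0.02162426 3.06675889]
```

```bash
python3 -m creep '[0,0,-0.2,-1,0,0,0,-1,0,0,0,-1,0,0,0,-1,0,0,0,-1,0,0,0,-1,0,0,0,-1,0,0,0,-1,0,0,0,-1,0,0,0,-1]' 85; python3 -m creep '[0,0,0,-1,0,0,0,-1,0,0,0,-1,0,0,0,-1,0,0,0,-0.2,0,0,0,0]'; python3 - <<'E'
from h import *
np.set_printoptions(precision=4,suppress=True)
s=dict(tool_pos=np.array([.5604,.0401,.3006]),tcp_rot=np.array([[.9598,.2807,0],[.2807,-.9598,.0013],[.0004,-.0012,-1]]))
print('drum~',onz('wrist',[(205,133),(180,133),(233,133)],.12,s))
s=env.get_state();print(s['joint_positions'])
_,a=grab('top','t2');_,b=grab('scene','s2');_,c=grab('wrist','w2')
A=cv2.resize(a[120:290,95:335],None,fx=1.6,fy=1.6);B=cv2.resize(b[80:270,330:570],None,fx=1.6,fy=1.6);
w=np.zeros((590,784,3),np.uint8);w[:272,:384]=A;w[:304,390:774]=B[:304];w[304:304+286,:]=0
C=cv2.resize(c,(457,286));w[304:590,:457]=C
cv2.imwrite('pics/m2.png',cv2.convertScaleAbs(w[:,:,::-1],alpha=1.3))
E
```

```text
time: 6.85
tool_pos: [0.5472, 0.2425, 0.3966]
tcp_rot: [[0.143, 0.99, -0.009], [0.99, -0.143, 0.02], [0.019, -0.011, -1.0]]
ft_force: [0.1, -0.0, -0.6]
gripper_width: 0.0848
gripper_force: 0.0
time: 7.45
tool_pos: [0.5471, 0.2424, 0.3971]
tcp_rot: [[-0.287, 0.958, -0.008], [0.958, 0.287, 0.02], [0.022, -0.002, -1.0]]
ft_force: [0.1, 0.1, 0.3]
gripper_width: 0.0852
gripper_force: 0.0
drum~ [[0.5737 0.1637 0.12  ]
 [0.5668 0.1873 0.12  ]
 [0.5813 0.1373 0.12  ]]
[0.3005 0.4702 0.6095 1.712  0.0216 1.5804]
```

View pics/m2.png

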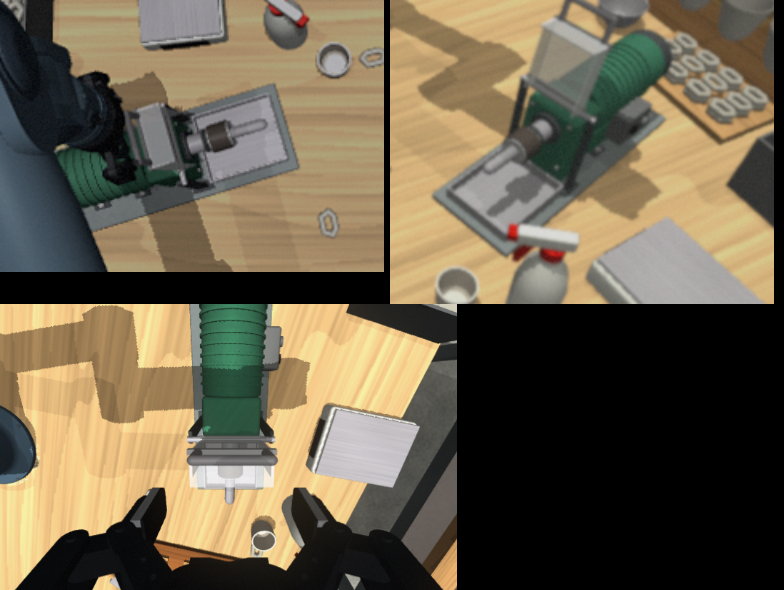

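The montage shows the hood near upright and the drum exposed. In the wrist frame the bar is at about full-frame (325,214) and the hinge rod at (323,186). I'll check the hood angle and whether it is moving.

```bash
cat >> h.py <<'E'
XT=np.array([-.2807,.9598,0]);HG=np.array([.553,.228,.178])
def hood(n,px,s=None):
    # intersect ray with circle r=.157 about the hinge, in the plane through hinge mid along XT,z
    o,d=ray(n,[px],s);d=d[0];yt=np.array([-.9598,-.2807,0])
    t=((HG-o)@yt)/(d@yt) if 0 else None
    best=[]
    for th in np.linspace(0,3,601):
        P=HG+.157*(-np.cos(th)*XT+np.sin(th)*np.array([0,0,1]))
        q=proj(n,P,s)[0];best.append((abs(q-px).max() if n=='top' else abs(q[1]-px[1]),th))
    return min(best)
E
python3 - <<'E'
from h import *
s=env.get_state()
print(hood('wrist',(325,214),s))
a=cv2.imread('pics/w2.png').astype(int);_,b=grab('wrist','w3')
d=abs(a-b[:,:,::-1]).sum(2)>60;print(d.sum(), np.argwhere(d).mean(0) if d.any() else '')
for th in(1.6,1.7,1.8,2.0,2.4):
  P=HG+.157*(-np.cos(th)*XT+np.sin(th)*np.array([0,0,1])); print(th,proj('wrist',P,s)[0],proj('top',P)[0],proj('scene',P)[0])
E
```

```text
(np.float64(0.2473800702010749), np.float64(1.72))
376 [167.72074468 341.55319149]
1.6 [325.02787614 241.37907597] [185.33322992 204.03903945] [450.84157308  86.98503228]
1.7 [325.25936743 218.90055289] [179.11851845 206.00660458] [454.95634133  84.74464802]
1.8 [325.46133588 195.30667777] [173.21609243 208.01251015] [458.75632735  83.18032223]
2.0 [325.74838561 147.84952058] [162.66026434 212.02527288] [465.25390903  82.07053005]
2.4 [325.78653681  71.66601291] [148.16989537 219.3144158 ] [473.1979385   87.29460553]
```

```bash
python3 -m creep '[-0.5,0,0,0,-0.5,0,0,0,-0.5,0,0,0,-0.5,0,0,0,-0.3,0,0,0,0,0,0,0,0,0,0,0,0,0,0,0,0,0,0,0,0,0,0,0]'; python3 - <<'E'
from h import *
s,b=grab('wrist','w4');_,a=grab('top','t4');_,c=grab('scene','s4')
a=a[:,:,::-1].astype(int);b=b[:,:,::-1].astype(int);c=c[:,:,::-1].astype(int)
for n,o,x in(('t2',0,a),('s2',0,c)):
  d=(abs(cv2.imread(f'pics/{n}.png').astype(int)-x).sum(2)>60).astype(np.uint8)
  print(n,d.sum()); 
w=np.zeros((590,784,3),np.uint8);w[:272,:384]=cv2.resize(a[120:290,95:335].astype(np.uint8),None,fx=1.6,fy=1.6);w[:304,390:774]=cv2.resize(c[60:250,330:570].astype(np.uint8),None,fx=1.6,fy=1.6)
w[304:590,:457]=cv2.resize(b.astype(np.uint8),(457,286));cv2.imwrite('pics/m4.png',cv2.convertScaleAbs(w,alpha=1.3))
E
```

```text
time: 8.65
tool_pos: [0.5736, 0.155, 0.3961]
tcp_rot: [[-0.289, 0.957, -0.007], [0.957, 0.289, 0.021], [0.022, -0.001, -1.0]]
ft_force: [-0.8, 0.1, -1.2]
gripper_width: 0.0848
gripper_force: 0.0
t2 36341
s2 8517
```

View pics/m4.png

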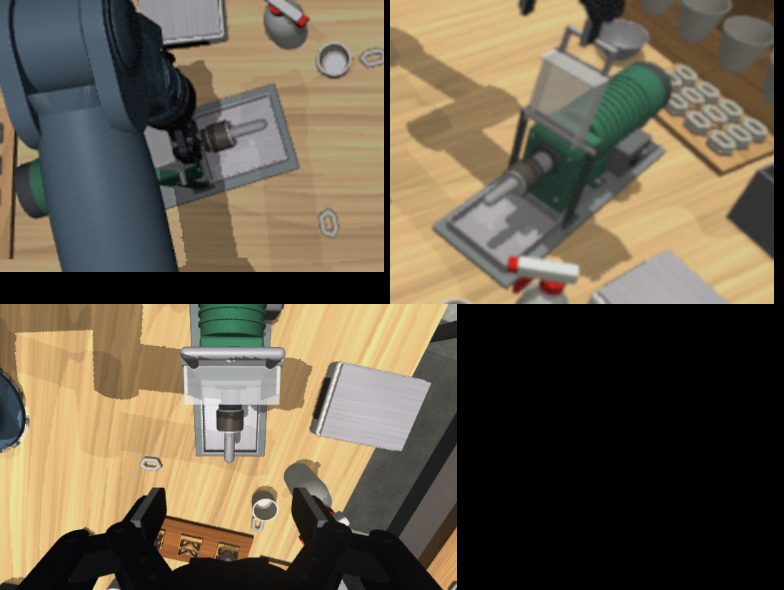

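The bar is now at full-frame (325,71). The drum is at about (323,159) and the arbor tip at about (321,218).

```bash
python3 - <<'E'
from h import *
np.set_printoptions(precision=4,suppress=True)
s=env.get_state(); print(s['time'],s['tool_pos'],hood('wrist',(325,71),s))
g=cv2.imread('pics/w4.png')
def U(P): P=np.array(P)-HG; return P@XT
print('u tcp',U(s['tool_pos']))
P=onz('wrist',[(323,159),(321,218)],.12,s);print(P,[U(p) for p in P], np.degrees(np.arctan2(*(P[0]-P[1])[[1,0]])))
cv2.imwrite('pics/c4.png',cv2.convertScaleAbs(cv2.resize(g[60:240,250:400],None,fx=4,fy=3.3),alpha=1.3)[:600])
_,b=grab('wrist','w5');d=(abs(g.astype(int)-b[:,:,::-1]).sum(2)>60);print(d.sum())
E
```

```text
8.8 [0.5737 0.1546 0.3961] (np.float64(0.22059732428371603), np.float64(1.695))
u tcp -0.0762470286929389
[[0.5723 0.1643 0.12  ]
 [0.5937 0.0844 0.12  ]] [np.float64(-0.06655798065838973), np.float64(-0.14922364143686032)] 104.9756490674557
1671
```

```bash
python3 -m creep '[0.3,0,0.38,0,0.3,0,0.38,0,0.3,0,0.38,0,0.3,0,0.38,0,0.3,0,0,0,0.3,0,0,0,0.3,0,0,0,0.2,0,0,0,0.2,0,0,0,0.2,0,0.05,0]' 0; python3 -m creep '[0.2,0,0.05,0,0.2,0,0.07,0,0.2,0,0.08,0,0.2,0,0.1,0,0.2,0,0.1,0,0.2,0,0.12,0]';
```

```text
time: 9.85
tool_pos: [0.5424, 0.2596, 0.3362]
tcp_rot: [[-0.288, 0.958, -0.006], [0.957, 0.288, 0.021], [0.022, 0.0, -1.0]]
ft_force: [-0.5, -0.6, 0.2]
gripper_width: 0.0001
gripper_force: 0.0
time: 10.45
tool_pos: [0.528, 0.306, 0.3154]
tcp_rot: [[-0.288, 0.958, -0.007], [0.957, 0.288, 0.02], [0.022, -0.001, -1.0]]
ft_force: [0.1, 0.0, -0.6]
gripper_width: -0.0003
gripper_force: 0.0
```

```bash
python3 -m creep '[0,0,-0.7,0,0,0,-0.8,0,0,0,-0.8,0,-0.8,0,-0.3,0,-0.8,0,0,0,-0.8,0,0,0,-0.9,0,0,0,-0.9,0,0,0,0,0,0,0,0,0,0,0]' 85; python3 - <<'E'
from h import *
np.set_printoptions(precision=4,suppress=True)
s,b=grab('wrist','w6');_,a=grab('top','t6');_,c=grab('scene','s6');print(s['tool_pos'],s['time'])
a=a[:,:,::-1].copy();b=b[:,:,::-1].copy();c=c[:,:,::-1].copy()
w=np.zeros((600,800,3),np.uint8);w[:500]=cv2.resize(b,(800,500));
w[300:600,500:800]=cv2.resize(c[80:230,370:520],(300,300))
cv2.imwrite('pics/m6.png',cv2.convertScaleAbs(w,alpha=1.3))
E
```

```text
time: 11.45
tool_pos: [0.5775, 0.1421, 0.4158]
tcp_rot: [[-0.287, 0.958, -0.008], [0.958, 0.287, 0.021], [0.022, -0.001, -1.0]]
ft_force: [1.1, -0.0, 0.5]
gripper_width: 0.0851
gripper_force: 0.0
[0.5775 0.1421 0.4158] 11.45
```

View pics/m6.png

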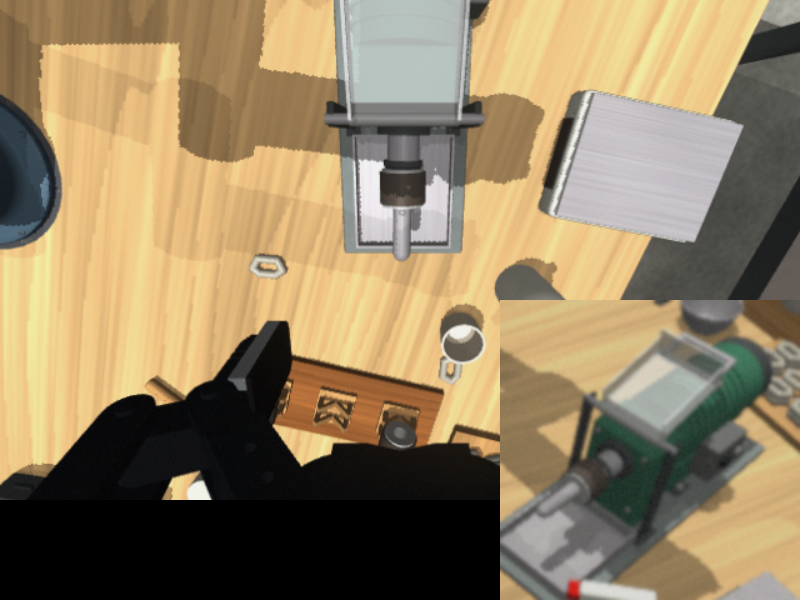

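The wrist view shows the hood lying back on the head. The drum is at display (403,188) and the arbor tip at (402,255). I'll drop down for a close look at the arbor heading.

```bash
python3 -m creep '[-0.2,0,0.6,0,-0.2,0,0.7,0,-0.2,0,0.7,0,0,0,0.7,0,0,0,0.7,0,0,0,0.7,0,0,0,0.7,0,0,0,0.6,0,0,0,0,0,0,0,0,0]' 85; python3 - <<'E'
from h import *
np.set_printoptions(precision=4,suppress=True)
s,b=grab('wrist','w7');print(s['tool_pos'],s['time'],s['tcp_rot'])
g=b[:,:,::-1]
cv2.imwrite('pics/m7.png',cv2.convertScaleAbs(cv2.resize(g[0:300,170:470],(600,600)),alpha=1.4))
E
```

```text
time: 12.6
tool_pos: [0.5824, 0.1247, 0.2]
tcp_rot: [[-0.29, 0.957, -0.008], [0.957, 0.29, 0.02], [0.022, -0.001, -1.0]]
ft_force: [0.5, -0.4, 0.9]
gripper_width: 0.0849
gripper_force: 0.0
[0.5824 0.1247 0.2   ] 12.6 [[-0.2896  0.9571 -0.0077]
 [ 0.9569  0.2897  0.0204]
 [ 0.0217 -0.0015 -0.9998]]
```

View pics/m7.png

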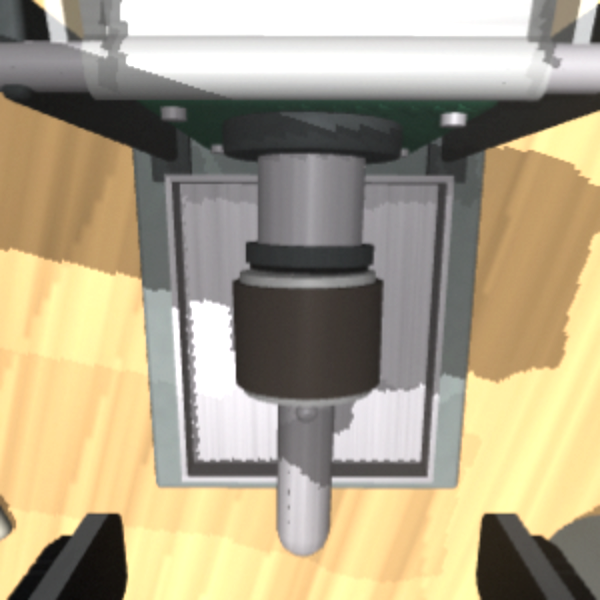

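The close view shows the arbor edges at display row 420 as 279..334 and at row 530 as 277..329, with the tip at row 555. The drum sides are 234..382 at row 300, and its ends are at about rows 272 and 400. I'll fit the edges for the heading.

```bash
python3 - <<'E'
from h import *
np.set_printoptions(precision=4,suppress=True)
s=env.get_state();R=np.array(s['tcp_rot'])
g=cv2.GaussianBlur(cv2.imread('pics/w7.png'),(3,3),0).astype(float)
def edges(r0,r1,l,r,w=7):
    out=[]
    for y in range(r0,r1):
        dx=np.abs(np.diff(g[y],axis=0)).sum(1)
        e=[]
        for c in(l,r):
            seg=dx[c-w:c+w]; e.append((seg*np.arange(c-w,c+w)).sum()/seg.sum()+.5 if 0 else c-w+seg.argmax()+.5)
        out.append((sum(e)/2,y,e[1]-e[0]))
    return np.array(out)
for nm,a in(('arbor',(209,264,170+139,170+166)),('drum',(144,190,170+117,170+190)),('collar',(80,118,170+129,170+181))):
    E=edges(*a);w=np.median(E[:,2]);E=E[abs(E[:,2]-np.polyval(np.polyfit(E[:,1],E[:,2],1),E[:,1]))<2]
    p=np.polyfit(E[:,1],E[:,0],1);ys=[a[0],a[1]]
    P=onz('wrist',[(np.polyval(p,y),y) for y in ys],.12,s);d=P[0]-P[1]
    T=(P-s['tool_pos'])@R
    print(nm,len(E),w,P,'ang',np.degrees(np.arctan2(d[1],d[0])),'tool',T[:,:2]*1000)
print('tool x ang',np.degrees(np.arctan2(R[1,0],R[0,0])))
ends=onz('wrist',[(324,138),(324,199),(322,277)],[.12+.02,.12+.02,.12],s);print('rear/front/tip in tool mm',((ends-s['tool_pos'])@R)*1000)
E
```

```text
arbor 50 28.0 [[0.5816 0.1303 0.12  ]
 [0.5931 0.088  0.12  ]] ang 105.22439118012994 tool [[  4.2198   0.0128]
 [-39.5793  -1.2078]]
drum 44 74.0 [[0.5685 0.1744 0.12  ]
 [0.578  0.1439 0.12  ]] ang 107.35750410748209 tool [[50.1961  0.208 ]
 [18.2565  0.5075]]
collar 33 53.0 [[0.5584 0.2134 0.12  ]
 [0.5645 0.1908 0.12  ]] ang 105.01171709590511 tool [[90.4079  1.8438]
 [67.0829  1.1071]]
tool x ang 106.82131356190901
rear/front/tip in tool mm [[ 56.5424   0.5863  62.2746]
 [ 18.1274   0.7042  61.4568]
 [-50.6897  -0.4011  79.9953]]
```

```bash
python3 -m creep '[0,0,0,0.28,0.3,0,0,0,0.3,0,0,0,0.3,0,0.4,0,0,0,0.5,0,0,0,0.5,0,0,0,0.4,0,0,0,0.27,0,0,0,0,0]' 85 && python3 -m creep '[0,0,0,0,0,0,0,0,0,0,0,0,0,0,0,0,0,0,0,0,0,0,0,0]' 40 30 ; python3 - <<'E'
from h import *
np.set_printoptions(precision=4,suppress=True)
s=env.get_state();R=np.array(s['tcp_rot']);print(s['tool_pos'],'F tool',R.T@s['ft_force'],'T tool',R.T@s['wrist_torque'],s['gripper_width'],s['gripper_force'],np.degrees(np.arctan2(R[1,0],R[0,0])))
E
```

```text
time: 13.55
tool_pos: [0.5715, 0.1608, 0.1163]
tcp_rot: [[-0.261, 0.965, -0.01], [0.965, 0.261, 0.02], [0.022, -0.004, -1.0]]
ft_force: [-0.3, 0.5, 0.2]
gripper_width: 0.085
gripper_force: 0.0
time: 14.15
tool_pos: [0.5738, 0.1604, 0.1191]
tcp_rot: [[-0.26, 0.966, -0.005], [0.965, 0.26, 0.021], [0.021, 0.001, -1.0]]
ft_force: [-0.8, -0.3, 5.2]
gripper_width: 0.0494
gripper_force: 30.9
[0.5738 0.1604 0.1191] F tool [-0.0152 -0.8155 -5.1564] T tool [0.2336 0.045  0.0579] 0.04939025035698188 30.865553389303386 105.06781272333882
```

```bash
cat > r.py <<'E'
from h import *
np.set_printoptions(precision=3,suppress=True)
s=env.get_state();R=np.array(s['tcp_rot']);c,q=np.cos(np.radians(105.1)),np.sin(np.radians(105.1))
A=np.array([[c,q,0],[-q,c,0],[0,0,1]])
print(round(s['time'],2),'F axial,lat,up',A@s['ft_force'],'T',A@s['wrist_torque'],'w',round(s['gripper_width']*1000,1),'pos ax,lat,z mm',A@(np.array(s['tool_pos'])-[.5738,.1604,.12])*1000,round(np.degrees(np.arctan2(R[1,0],R[0,0])),2))
E
python3 r.py; for i in 1 2 3 4; do python3 -m creep '[0,0,-0.008,0,0,0,0,0]' >/dev/null; python3 r.py; done
```

```text
14.15 F axial,lat,up [-0.125  0.821  5.154] T [ 0.235 -0.045 -0.053] w 49.4 pos ax,lat,z mm [ 0.028  0.044 -0.918] 105.07
14.35 F axial,lat,up [-0.044  0.496  6.176] T [ 0.101 -0.114  0.015] w 49.0 pos ax,lat,z mm [ 0.043  0.088 -0.973] 105.07
14.55 F axial,lat,up [ 0.739 -0.295  6.038] T [-0.054 -0.082 -0.034] w 49.4 pos ax,lat,z mm [ 0.032  0.059 -0.897] 105.08
14.75 F axial,lat,up [ 0.118 -1.911  3.19 ] T [-0.331 -0.115 -0.055] w 49.3 pos ax,lat,z mm [ 0.04   0.113 -0.932] 105.08
14.95 F axial,lat,up [ 0.435 -2.835  1.754] T [-0.666 -0.102 -0.045] w 49.3 pos ax,lat,z mm [ 0.045  0.225 -0.889] 105.08
```

```bash
python3 -m creep '[0,0.008,-0.01,0,0,0,0,0]' >/dev/null; python3 r.py;  for i in 1 2 3; do python3 -m creep '[0,0.008,-0.008,0,0,0,0,0]' >/dev/null; python3 r.py; done
```

```text
15.15 F axial,lat,up [ 0.371 -4.106 -0.272] T [-0.726 -0.058 -0.055] w 49.7 pos ax,lat,z mm [ 0.039  0.376 -0.894] 105.07
15.35 F axial,lat,up [ 0.979 -4.539 -1.84 ] T [-0.697  0.013 -0.09 ] w 49.5 pos ax,lat,z mm [ 0.024  0.464 -0.792] 105.07
15.55 F axial,lat,up [ 0.563 -3.701 -4.365] T [-0.598  0.086 -0.026] w 49.5 pos ax,lat,z mm [ 0.013  0.602 -0.575] 105.07
15.75 F axial,lat,up [ 0.154 -0.862 -4.329] T [-0.293  0.051 -0.019] w 49.2 pos ax,lat,z mm [ 0.037  0.68  -0.326] 105.08
```

```bash
python3 -m creep '[0,0,0,0,0,0,0,0]' >/dev/null; python3 r.py; python3 -m creep '[0,0,0,0,0,0,0,0]' >/dev/null; python3 r.py;
```

```text
15.95 F axial,lat,up [ 0.646  0.001 -3.329] T [-0.082  0.127  0.01 ] w 49.7 pos ax,lat,z mm [ 0.097  0.64  -0.168] 105.08
16.15 F axial,lat,up [ 0.488  0.8   -3.106] T [-0.015  0.016 -0.024] w 49.5 pos ax,lat,z mm [0.133 0.309 0.033] 105.08
```

```bash
python3 -m creep '[0,0,0,0,0,0,0,0,0,0,0,0]' >/dev/null; python3 r.py; python3 -m creep '[0,0,0,0,0,0,0,0,0,0,0,0]' >/dev/null; python3 r.py;
```

```text
16.45 F axial,lat,up [ 0.598  0.381 -4.52 ] T [ 0.02  0.04 -0.01] w 49.5 pos ax,lat,z mm [ 0.056 -0.214  0.29 ] 105.08
16.75 F axial,lat,up [-0.014  0.324 -3.014] T [ 0.054  0.022 -0.073] w 49.6 pos ax,lat,z mm [ 0.037 -0.226  0.282] 105.08
```

```bash
python3 -m creep '[-0.025,0,-0.0005,0,-0.025,0,-0.0005,0,-0.025,0,-0.0005,0,0,0,0,0]' >/dev/null; python3 r.py; python3 -m creep '[-0.025,0,-0.0005,0,-0.025,0,-0.0005,0,-0.025,0,-0.0005,0,0,0,0,0]' >/dev/null; python3 r.py;
```

```text
17.15 F axial,lat,up [-0.553  0.595 -4.213] T [0.09  0.041 0.001] w 49.5 pos ax,lat,z mm [-3.198 -0.276  0.281] 105.06
17.55 F axial,lat,up [ 0.125 -0.029 -3.526] T [ 0.126 -0.146 -0.059] w 49.4 pos ax,lat,z mm [-5.946 -0.276  0.39 ] 105.07
```

```bash
for i in 1 2 3; do python3 -m creep '[-0.03,0,-0.0006,0,-0.03,0,-0.0006,0,-0.03,0,-0.0006,0]' >/dev/null; python3 r.py;done
```

```text
17.85 F axial,lat,up [ 2.355  1.511 -1.941] T [ 0.234 -0.322 -0.007] w 49.4 pos ax,lat,z mm [-9.459 -0.273  0.354] 105.09
18.15 F axial,lat,up [ 2.042  0.694 -2.004] T [ 0.206 -0.331  0.001] w 49.5 pos ax,lat,z mm [-13.23   -0.342   0.327] 105.08
18.45 F axial,lat,up [ 1.427  2.27  -2.241] T [ 0.161 -0.293 -0.003] w 49.6 pos ax,lat,z mm [-16.891  -0.416   0.33 ] 105.07
```

```bash
for i in 1 2 3; do python3 -m creep '[-0.04,-0.003,-0.001,0,-0.04,-0.003,-0.001,0,-0.04,-0.001,-0.001,0]' >/dev/null; python3 r.py;done
```

```text
18.75 F axial,lat,up [ 1.259  0.234 -1.983] T [ 0.083 -0.164 -0.018] w 49.8 pos ax,lat,z mm [-21.899  -0.356   0.465] 105.07
19.05 F axial,lat,up [ 1.236 -0.499 -1.045] T [-0.038 -0.19  -0.001] w 49.5 pos ax,lat,z mm [-26.625   0.023   0.449] 105.07
19.35 F axial,lat,up [ 2.246 -0.412 -2.063] T [-0.13  -0.318 -0.038] w 49.5 pos ax,lat,z mm [-31.164   0.268   0.423] 105.08
```

```bash
for i in 1 2 3; do python3 -m creep '[-0.04,0,-0.001,0,-0.04,0,-0.001,0,-0.04,0,-0.001,0]' >/dev/null; python3 r.py;done
```

```text
19.65 F axial,lat,up [ 1.95  -2.505 -2.046] T [-0.315 -0.453 -0.062] w 49.4 pos ax,lat,z mm [-35.946   0.255   0.403] 105.09
19.95 F axial,lat,up [ 2.925 -3.2   -2.646] T [-0.526 -0.566 -0.052] w 49.2 pos ax,lat,z mm [-40.735   0.251   0.408] 105.08
20.25 F axial,lat,up [ 3.533 -2.966 -2.883] T [-0.674 -0.592 -0.02 ] w 49.3 pos ax,lat,z mm [-45.558   0.232   0.431] 105.08
```

```bash
python3 -m creep '[-0.02,0.007,-0.001,0,-0.02,0.007,-0.001,0,-0.03,0,-0.001,0]' >/dev/null; python3 r.py;for i in 1 2; do python3 -m creep '[-0.04,0.001,-0.001,0,-0.04,0.001,-0.001,0,-0.04,0.001,-0.001,0]' >/dev/null; python3 r.py;done
```

```text
20.55 F axial,lat,up [ 1.618 -3.569 -3.739] T [-0.455 -0.247 -0.012] w 49.2 pos ax,lat,z mm [-48.733   0.248   0.22 ] 105.07
20.85 F axial,lat,up [ 1.351 -2.815 -3.562] T [-0.329 -0.141 -0.088] w 49.3 pos ax,lat,z mm [-53.466   0.144   0.306] 105.07
21.15 F axial,lat,up [ 0.789 -0.438 -3.209] T [-0.23  -0.126  0.037] w 49.4 pos ax,lat,z mm [-58.259   0.031   0.377] 105.07
```

Passed the ball, and the forces are low. I'll keep going.

```bash
for i in 1 2 3; do python3 -m creep '[-0.04,0.002,-0.001,0,-0.04,0.002,-0.001,0,-0.04,0.001,-0.001,0]' >/dev/null; python3 r.py;done
```

```text
21.45 F axial,lat,up [-0.384  0.491 -4.52 ] T [ 0.003  0.051 -0.039] w 49.4 pos ax,lat,z mm [-63.071  -0.147   0.421] 105.07
21.75 F axial,lat,up [-0.121 -0.061 -2.404] T [ 0.005  0.068 -0.073] w 49.3 pos ax,lat,z mm [-67.758  -0.601   0.521] 105.07
22.05 F axial,lat,up [-0.073 -0.16  -3.956] T [-0.048  0.033  0.045] w 49.6 pos ax,lat,z mm [-72.528  -0.831   0.518] 105.08
```

```bash
for i in 1 2 3; do python3 -m creep '[-0.04,0,-0.001,0,-0.04,0,-0.001,0,-0.04,0,-0.001,0]' >/dev/null; python3 r.py;done
```

```text
22.35 F axial,lat,up [ 0.333 -0.032 -3.226] T [0.019 0.051 0.032] w 49.7 pos ax,lat,z mm [-77.31   -0.873   0.525] 105.08
22.65 F axial,lat,up [ 0.177  0.149 -3.237] T [0.02  0.006 0.015] w 49.3 pos ax,lat,z mm [-82.137  -0.877   0.577] 105.08
22.95 F axial,lat,up [ 0.521  0.991 -3.293] T [0.03  0.08  0.012] w 49.6 pos ax,lat,z mm [-86.938  -0.871   0.588] 105.08
```

```bash
for i in 1 2 3; do python3 -m creep '[-0.06,-0.001,-0.001,0,-0.06,-0.001,-0.001,0,-0.06,-0.001,-0.001,0]' >/dev/null; python3 r.py;done;python3 -m creep '[-0.2,0,-0.005,0,-0.3,0,-0.005,0,-0.3,0,-0.005,0,0,0,-0.6,0,0,0,-0.6,0]'; python3 r.py
```

```text
23.25 F axial,lat,up [ 0.294 -0.561 -3.514] T [-0.     0.045 -0.02 ] w 49.6 pos ax,lat,z mm [-94.231  -0.726   0.54 ] 105.07
23.55 F axial,lat,up [-0.364  0.399 -3.743] T [0.004 0.074 0.012] w 49.3 pos ax,lat,z mm [-101.419   -0.609    0.521] 105.07
23.85 F axial,lat,up [ 0.498  0.509 -3.508] T [-0.002  0.062 -0.011] w 49.1 pos ax,lat,z mm [-108.61    -0.477    0.468] 105.07
time: 24.35
tool_pos: [0.6106, 0.0225, 0.1679]
tcp_rot: [[-0.258, 0.966, -0.01], [0.966, 0.259, 0.02], [0.022, -0.004, -1.0]]
ft_force: [1.6, 1.0, -3.1]
gripper_width: 0.0497
gripper_force: 32.4
24.35 F axial,lat,up [ 0.577 -1.85  -3.149] T [-0.062  0.067  0.047] w 49.7 pos ax,lat,z mm [-142.738    0.387   47.902] 104.98
```

```bash
python3 -m creep '[0,0,0,0.8,0,0,0,0.8,0,0,0,0.7,-0.4,-0.06,-0.02,0,-0.6,-0.1,-0.02,0,-0.7,-0.1,-0.02,0,-0.7,-0.1,-0.02,0,-0.7,-0.1,-0.02,0,-0.7,-0.1,-0.02,0,-0.7,-0.1,-0.02,0]'>/dev/null; python3 -m creep '[-0.7,-0.1,-0.02,0,-0.7,-0.1,-0.02,0,-0.7,-0.1,-0.02,0,-0.7,-0.1,-0.02,0,-0.4,-0.1,0,0,-0.3,-0.07,0,0,0,0,0,0,0,0,0,0]'; python3 - <<'E'
from h import *
s,b=grab('wrist','w8');g=b[:,:,::-1]
print(s['tool_pos'],proj('wrist',[[.5725,-.222,.064]],s))
cv2.imwrite('pics/m8.png',cv2.convertScaleAbs(cv2.resize(g[:,120:520],(600,600)),alpha=1.3))
E
```

```text
time: 26.15
tool_pos: [0.5691, -0.2965, 0.1708]
tcp_rot: [[-0.023, 1.0, -0.007], [1.0, 0.023, 0.021], [0.022, -0.007, -1.0]]
ft_force: [0.6, -0.4, -3.1]
gripper_width: 0.0493
gripper_force: 32.4
[ 0.56905978 -0.29652696  0.17082407] [[330.382821   108.20800051]]
```

View pics/m8.png

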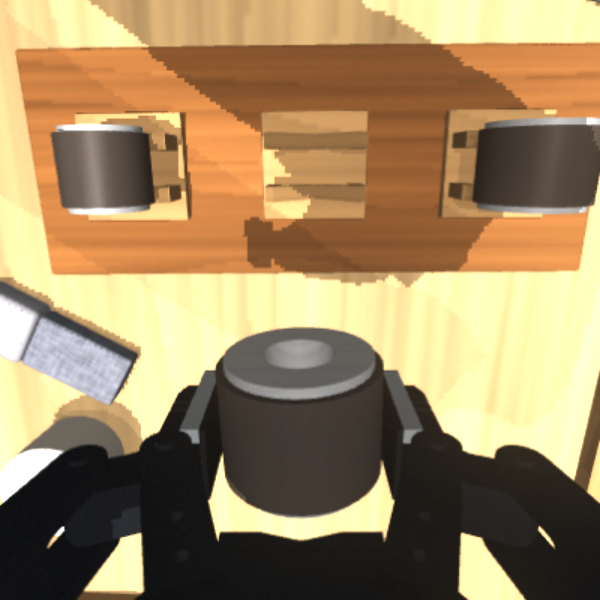

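The held drum shows its near face at display (300,361). The empty saddle block has corners (262,112)-(366,218) and its centre at (315,165). The rack edges are nearly level.

```bash
python3 - <<'E'
from h import *
np.set_printoptions(precision=4,suppress=True)
s=env.get_state();R=np.array(s['tcp_rot'])
F=lambda u,v:(120+u/1.5,v/1.5)
sd=onz('wrist',[F(262,112),F(368,112),F(366,218),F(264,218)],.022,s);print(sd,sd.mean(0),np.linalg.norm(sd[0]-sd[1]),np.linalg.norm(sd[0]-sd[3]))
e=onz('wrist',[F(18,50),F(560,44),F(52,273),F(580,270)],.014,s);print('rack yaw',[np.degrees(np.arctan2(*(e[i+1]-e[i])[[1,0]])) for i in(0,2)], np.linalg.norm(e[0]-e[2]))
arms=onz('wrist',[F(315,140),F(315,190)],.04,s);print('arms',arms)
fc=onz('wrist',[F(300,361)],s['tool_pos'][2],s)[0];print('face in tool',(fc-s['tool_pos'])@R*1000)
print('tool yaw',np.degrees(np.arctan2(R[1,0],R[0,0])))
for d in [0]:
  print('saddle from TCP in tool mm',(np.r_[sd.mean(0)[:2],s['tool_pos'][2]]-s['tool_pos'])@R*1000)
E
```

```text
[[ 0.5429 -0.1955  0.022 ]
 [ 0.6019 -0.1942  0.022 ]
 [ 0.6045 -0.2528  0.022 ]
 [ 0.544  -0.2542  0.022 ]] [ 0.5733 -0.2242  0.022 ] 0.059053935898413575 0.05870086942511344
rack yaw [np.float64(1.7937443837751275), np.float64(1.7626005081001628)] 0.12780732871144188
arms [[ 0.5725 -0.2104  0.04  ]
 [ 0.5733 -0.2362  0.04  ]]
face in tool [17.8251 -1.571   0.3932]
tool yaw 91.336093700254
saddle from TCP in tool mm [71.7575  5.8038  1.5016]
```

The fingertips reach 17 mm below the drum axis and the arms' tops are only 13 mm below it, so they could foul. I'll set the drum on free bench and regrip 7 mm higher first.

```bash
python3 -m creep '[-0.6,0.18,0,0,-0.62,0.18,0.1,0,-0.62,0.19,0.37,0,0,0,0.6,0,0,0,0.7,0,0,0,0.7,0,0,0,0.6,0,0,0,0.3,0,0,0,0,0,0,0,0,0]'; python3 - <<'E'
from h import *
s,b=grab('wrist','w9')
E
for i in 1 2 3; do python3 -m creep '[0,0,0.03,0,0,0,0.03,0,0,0,0,0]' >/dev/null; python3 r.py; done
```

```text
time: 27.2
tool_pos: [0.5926, -0.3672, 0.0355]
tcp_rot: [[-0.023, 1.0, -0.006], [1.0, 0.023, 0.02], [0.02, -0.006, -1.0]]
ft_force: [0.3, 0.2, -3.4]
gripper_width: 0.0495
gripper_force: 32.4
27.55 F axial,lat,up [-0.485  0.289 -3.927] T [ 0.041  0.03  -0.014] w 49.1 pos ax,lat,z mm [-514.643  119.913  -87.303] 91.27
27.85 F axial,lat,up [-1.305 -0.159 -3.079] T [-0.023  0.05  -0.015] w 49.6 pos ax,lat,z mm [-514.078  120.304  -90.607] 91.27
28.15 F axial,lat,up [-0.428 -0.43  -4.056] T [-0.009  0.033  0.004] w 49.4 pos ax,lat,z mm [-514.05   120.221  -92.983] 91.27
```

```bash
for i in 1 2 3 4; do python3 -m creep '[0,0,0.02,0,0,0,0,0,0,0,0,0]' >/dev/null; python3 r.py; done
```

```text
28.45 F axial,lat,up [ 0.14  -0.278 -3.994] T [-0.029  0.049  0.01 ] w 49.5 pos ax,lat,z mm [-514.15   120.096  -93.519] 91.27
28.75 F axial,lat,up [-0.221  0.422 -3.316] T [ 0.048 -0.054  0.006] w 49.4 pos ax,lat,z mm [-514.103  120.097  -94.321] 91.28
29.05 F axial,lat,up [ 0.108 -0.883 -2.96 ] T [-0.031  0.026  0.013] w 49.2 pos ax,lat,z mm [-514.287  120.059  -94.98 ] 91.27
29.35 F axial,lat,up [1.406 2.576 4.972] T [ 0.381 -0.345  0.016] w 49.3 pos ax,lat,z mm [-514.301  120.024  -95.052] 91.27
```

```bash
python3 -m creep '[0,0,-0.02,0,0,0,0,0,0,0,-0.08,0,0,0,-0.08,0,0,0,0,0,0,0,0,0]' 55; python3 r.py; python3 -m creep '[0,0,0,0,0,0,0,0,0,0,0,0,0,0,0,0]' 40 30; python3 r.py; python3 -m creep '[0,0,-0.1,0,0,0,-0.3,0,0,0,-0.6,0,0,0,-0.7,0,0,0,-0.7,0,0,0,-0.7,0,0,0,-0.4,0,0,0,0,0,0,0,0,0]'; python3 - <<'E'
from h import *
np.set_printoptions(precision=4,suppress=True)
s,b=grab('wrist','w10');g=b[:,:,::-1];R=np.array(s['tcp_rot'])
print(s['tool_pos'],R,s['ft_force'])
cv2.imwrite('pics/m10.png',cv2.convertScaleAbs(cv2.resize(g[:,120:520],(600,600)),alpha=1.3))
E
```

```text
time: 29.95
tool_pos: [0.592, -0.3676, 0.0316]
tcp_rot: [[-0.022, 1.0, -0.007], [1.0, 0.022, 0.02], [0.02, -0.006, -1.0]]
ft_force: [-0.2, 0.0, 0.3]
gripper_width: 0.0548
gripper_force: 0.0
29.95 F axial,lat,up [0.09  0.2   0.274] T [-0.009  0.063  0.024] w 54.8 pos ax,lat,z mm [-514.48   119.92   -88.439] 91.27
time: 30.35
tool_pos: [0.592, -0.3676, 0.0317]
tcp_rot: [[-0.022, 1.0, -0.007], [1.0, 0.022, 0.02], [0.02, -0.006, -1.0]]
ft_force: [-1.3, -0.3, 4.7]
gripper_width: 0.0495
gripper_force: 32.0
30.35 F axial,lat,up [0.    1.33  4.667] T [ 0.205 -0.023  0.005] w 49.5 pos ax,lat,z mm [-514.531  119.994  -88.279] 91.27
time: 31.25
tool_pos: [0.5927, -0.3701, 0.1709]
tcp_rot: [[-0.022, 1.0, -0.007], [1.0, 0.022, 0.021], [0.021, -0.007, -1.0]]
ft_force: [-0.6, -0.3, -4.5]
gripper_width: 0.0488
gripper_force: 31.8
[ 0.5927 -0.3701  0.1709] [[-0.0222  0.9997 -0.0073]
 [ 0.9995  0.0224  0.0207]
 [ 0.0208 -0.0068 -0.9998]] [-0.5737 -0.3367 -4.4697]
```

View pics/m10.png

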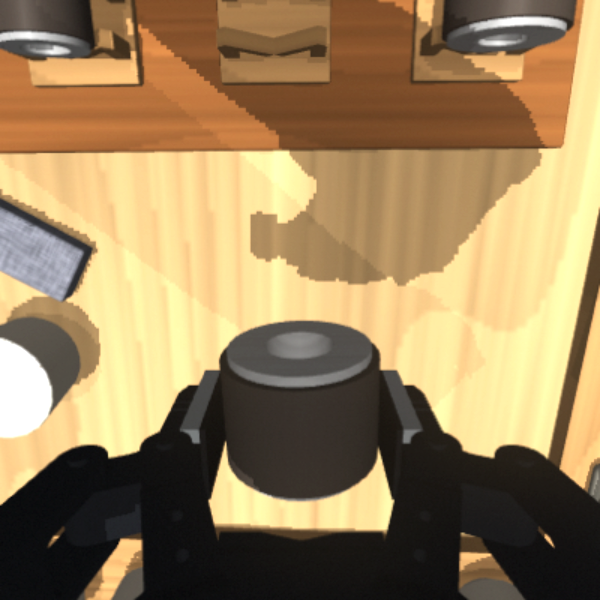

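The view shows the drum re-gripped with its near face rim top at display row 320 and its face centre at (300,355). The way to the saddle is free. Ten-plus views are used up, so from here I work with numbers only.

```bash
python3 - <<'E'
from h import *
np.set_printoptions(precision=4,suppress=True)
s=env.get_state();R=np.array(s['tcp_rot']);p=np.array(s['tool_pos'])
F=lambda u,v:(120+u/1.5,v/1.5)
fx=lambda px,dz:(onz('wrist',[F(*px)],p[2]+dz,s)[0]-p)@R*1000
print('rim top',fx((300,321),.0183),'centre',fx((300,355),-.0067),'rim bottom rear',fx((300,497),-.0317))
print('prev rim top (same R)',fx((300,327),.025),fx((300,361),0),fx((300,515),-.025))
c=np.array([.573,-.2233,p[2]]);print('tcp->seat tool mm',(c-p)@R*1000)
T=np.array([.573,-.2233,.064+.0067]);
print('front arm visible?'); 
E
```

```text
rim top [ 37.4439  -1.5243 -17.4669] centre [16.6814 -1.5831  7.0829] rim bottom rear [-58.5932  -1.6784  30.4313]
prev rim top (same R) [ 38.4681  -1.5116 -24.1463] [17.8183 -1.5703  0.406 ] [-61.5272  -1.6683  23.6647]
tcp->seat tool mm [146.776  -15.8906   3.3689]
front arm visible?
```

```bash
python3 - <<'E'
from h import *
np.set_printoptions(precision=4,suppress=True)
s=env.get_state();R=np.array(s['tcp_rot']);p=np.array(s['tool_pos'])
F=lambda u,v:(120+u/1.5,v/1.5)
fx=lambda px,dz:((onz('wrist',[F(*px)],p[2]+dz,s)[0]-p)@R*1000)[:1]
print('now: front bottom',fx((300,321),-.0317),'front top',fx((300,389),.0183),'rear top',fx((300,497),.0183))
print('prev:',fx((300,327),-.025),fx((300,399),.025),fx((300,515),.025))
E
```

```text
now: front bottom [18.6051] front top [18.5453] rear top [-15.5056]
prev: [18.8974] [19.477] [-15.5842]
```

```bash
python3 -m creep '[0.6,-0.06,0,0,0.6,-0.06,0,0,0.6,-0.07,0,0,0.6,-0.07,0,0,0.6,-0.07,0,0,0.63,-0.06,0.1,0,0,0,0.6,0,0,0,0.7,0,0,0,0.6,0,0,0,0.35,0]' >/dev/null; python3 -m creep '[0,0,0,0,0,0,0,0,0,0,0,0]'; python3 - <<'E'
from h import *
s=env.get_state();R=np.array(s['tcp_rot']);print((np.array([.573,-.2233,.0707])-s['tool_pos'])@R/.04)
E
```

```text
time: 32.6
tool_pos: [0.5735, -0.2237, 0.0809]
tcp_rot: [[-0.022, 1.0, -0.007], [1.0, 0.022, 0.02], [0.02, -0.006, -1.0]]
ft_force: [0.1, 0.1, -4.1]
gripper_width: 0.0491
gripper_force: 32.0
[ 0.00406672 -0.01069121  0.25430708]
```

```bash
python3 - <<'E'
from h import *
np.set_printoptions(precision=1,suppress=True)
s,b=grab('wrist','w11');b=b.astype(float)
for y in(-.185,-.1933,-.20): print(y,proj('wrist',[[.573,y,.022]],s)[0])
c=int(proj('wrist',[[.573,-.1933,.022]],s)[0][0])
for dc in(-15,0,15):
  pr=b[80:300,c+dc-3:c+dc+4].mean(1); print(c+dc,[(80+i*4,*pr[i*4].astype(int)) for i in range(0,50)])
E
```

```text
-0.185 [323.9 169.3]
-0.1933 [323.6 182.5]
-0.2 [323.3 192.8]
308 [(80, np.int64(211), np.int64(175), np.int64(121)), (84, np.int64(211), np.int64(175), np.int64(121)), (88, np.int64(211), np.int64(175), np.int64(121)), (92, np.int64(211), np.int64(175), np.int64(121)), (96, np.int64(211), np.int64(175), np.int64(121)), (100, np.int64(211), np.int64(175), np.int64(121)), (104, np.int64(211), np.int64(175), np.int64(121)), (108, np.int64(211), np.int64(175), np.int64(121)), (112, np.int64(211), np.int64(175), np.int64(121)), (116, np.int64(211), np.int64(175), np.int64(121)), (120, np.int64(210), np.int64(175), np.int64(120)), (124, np.int64(183), np.int64(149), np.int64(100)), (128, np.int64(122), np.int64(79), np.int64(44)), (132, np.int64(131), np.int64(84), np.int64(48)), (136, np.int64(129), np.int64(82), np.int64(46)), (140, np.int64(136), np.int64(85), np.int64(48)), (144, np.int64(135), np.int64(85), np.int64(48)), (148, np.int64(136), np.int64(87), np.int64(48)), (152, np.int64(134), np.int64(84), np.int64(47)), (156, np.int64(138), np.int64(87), np.int64(48)), (160, np.int64
[... 5846 characters left out ...]
85)), (224, np.int64(98), np.int64(97), np.int64(95)), (228, np.int64(111), np.int64(109), np.int64(108)), (232, np.int64(111), np.int64(109), np.int64(108)), (236, np.int64(92), np.int64(90), np.int64(89)), (240, np.int64(88), np.int64(87), np.int64(85)), (244, np.int64(90), np.int64(88), np.int64(87)), (248, np.int64(97), np.int64(96), np.int64(95)), (252, np.int64(147), np.int64(146), np.int64(146)), (256, np.int64(71), np.int64(68), np.int64(64)), (260, np.int64(63), np.int64(55), np.int64(50)), (264, np.int64(63), np.int64(55), np.int64(50)), (268, np.int64(63), np.int64(56), np.int64(50)), (272, np.int64(63), np.int64(55), np.int64(49)), (276, np.int64(63), np.int64(55), np.int64(50))]
```

```bash
python3 - <<'E'
from h import *
s=env.get_state()
f=lambda r,z:round(float(onz('wrist',[(323,r)],z,s)[0][1])*1000,1)
print('rack front',f(125.5,.014)-65,'block base',f(182.3,.014)-30,'block top',[f(186,z)-30 for z in(.018,.022,.026)],'drum mid',f(214.5,.0492)-20,f(258.5,.0992)-20,s['tool_pos'])
E
```

```text
rack front -224.4 block base -225.4 block top [-226.8, -225.8, -224.7] drum mid -224.9 -225.3 [ 0.57374892 -0.22376698  0.08115439]
```

```bash
python3 -m creep '[0,-0.01,0.1,0,0,0,0.1,0,0,0,0,0]' >/dev/null; python3 r.py; for i in 1 2 3 4; do python3 -m creep '[0,0,0.02,0,0,0,0,0,0,0,0,0]' >/dev/null; python3 r.py; done
```

```text
32.95 F axial,lat,up [-0.192  0.243 -2.547] T [-0.024  0.047 -0.011] w 49.4 pos ax,lat,z mm [-370.392  100.812  -47.819] 91.27
33.25 F axial,lat,up [-0.252 -1.393 -2.686] T [-0.204  0.027 -0.061] w 49.4 pos ax,lat,z mm [-370.453  100.564  -48.158] 91.28
33.55 F axial,lat,up [-0.312 -0.977  0.193] T [-0.284  0.007 -0.011] w 49.1 pos ax,lat,z mm [-370.637  100.243  -48.644] 91.28
33.85 F axial,lat,up [ 0.747 -2.323  5.269] T [-0.407 -0.119 -0.097] w 49.3 pos ax,lat,z mm [-370.812   99.989  -49.094] 91.28
34.15 F axial,lat,up [ 1.096 -0.76   8.935] T [-0.177 -0.303 -0.067] w 48.9 pos ax,lat,z mm [-370.823   99.955  -49.177] 91.27
```

```bash
python3 -m creep '[0,0,-0.015,0,0,0,0,0]' >/dev/null; python3 r.py; python3 -m creep '[0,0,0,0,0,0,0,0,0,0,0,0,0,0,0,0]' 62; python3 -m creep '[0,0,-0.1,0,0,0,-0.3,0,0,0,-0.5,0,0,0,-0.6,0,0,0,-0.7,0,0,0,-0.7,0,0,0,-0.5,0,0,0,0,0,0,0,0,0]'; python3 - <<'E'
from h import *
s,b=grab('wrist','w12');_,t=grab('top','t12');_,c=grab('scene','s12')
p=s['tool_pos']
# dark drum blob near seat, wrist
q=proj('wrist',[[.573,-.225,.064]],s)[0];print('expect',q)
g=b.max(2);m=(g<85).astype(np.uint8);n,l,st,ce=cv2.connectedComponentsWithStats(m)
for i in range(1,n):
  if 400<st[i,4]<20000: print(st[i],ce[i])
# hood bar angle in scene vs earlier settled frame s6
d=abs(c.astype(int)-cv2.imread('pics/s6.png')[:,:,::-1]).sum(2)[85:180,380:520];print('hood/trimmer diff',(d>90).sum())
for th in(2.6,2.9):
  P=HG+.157*(-np.cos(th)*XT+np.sin(th)*np.array([0,0,1]));print(th,proj('scene',P)[0],proj('top',P)[0])
E
```

```text
34.35 F axial,lat,up [ 0.762 -1.925  7.25 ] T [-0.374 -0.166 -0.101] w 49.1 pos ax,lat,z mm [-370.82    99.934  -49.136] 91.28
time: 34.75
tool_pos: [0.5721, -0.2232, 0.0691]
tcp_rot: [[-0.022, 1.0, -0.009], [1.0, 0.022, 0.021], [0.021, -0.008, -1.0]]
ft_force: [-0.1, 0.2, -0.2]
gripper_width: 0.0621
gripper_force: 0.0
time: 35.65
tool_pos: [0.5742, -0.2264, 0.2066]
tcp_rot: [[-0.022, 1.0, -0.005], [1.0, 0.022, 0.019], [0.02, -0.005, -1.0]]
ft_force: [-0.4, -0.8, 0.6]
gripper_width: 0.0619
gripper_force: 0.0
expect [321.51605356 191.40008827]
[466   0  58  13 454] [490.06828194   4.43171806]
[ 396  163   78   55 2682] [434.92244594 189.0398956 ]
[ 182  165   66   50 1505] [219.48571429 187.73621262]
[ 293  164   57   52 2372] [321.13954469 189.08389545]
[180 173  20  42 601] [189.7687188  194.27953411]
hood/trimmer diff 1757
2.6 [474.54604379  93.01462695] [144.75452327 222.2441278 ]
2.9 [473.50030552 104.40313581] [144.47695875 225.43114518]
```

```bash
python3 - <<'E'
from h import *
c=env.grab_frame('scene').astype(int);o=cv2.imread('pics/s6.png')[:,:,::-1].astype(int)
d=abs(c-o).sum(2);d[:85]=0;ys,xs=np.where((d>90));k=(xs>380)&(xs<520)&(ys<180)
h,xe,ye=np.histogram2d(ys[k],xs[k],bins=[range(85,190,10),range(380,530,10)]);print(h.astype(int))
for x in(464,473,482): print(x,[(y,int(c[y,x].sum()),int(o[y,x].sum())) for y in range(86,116,2)])
YT=np.array([-.9598,-.2807,0])
for th in(2.6,2.75,2.9):
  P=HG+.157*(-np.cos(th)*XT+np.sin(th)*np.array([0,0,1]));print(th,proj('scene',[P-.037*YT,P+.037*YT]).round(1).tolist())
E
```

```text
[[  0   0   0   0   0   0   0   0   0   0   0   0   0   0]
 [  0   0   0   0   0   0   0   0   0   0   0   0   0   0]
 [ 13   0   0   0   0   0   0   0   0   0   0   0   0   0]
 [ 88  87  46   0   0   0   0   0   0   0   0   0   0   0]
 [ 90 100 100  43  41   4   0   0   0   0   0   0   0   0]
 [ 89  69  25   0  21  70  33   0   0   0   0   0   0   0]
 [ 86  47   0   0   0   2  46  31   0   0   0   0   0   0]
 [ 61 100  38  20  64   0   0   4   0   0   0   0   0   0]
 [ 74  97  41  64   2   0   0   0   0   0   0   0   0   0]
 [ 10   9   0   5   0   0   0   0   0   0   0   0   0   0]]
464 [(86, 213, 198), (88, 153, 143), (90, 149, 148), (92, 168, 167), (94, 231, 212), (96, 301, 287), (98, 393, 371), (100, 321, 306), (102, 314, 296), (104, 277, 256), (106, 271, 256), (108, 251, 233), (110, 219, 200), (112, 282, 262), (114, 299, 283)]
473 [(86, 355, 330), (88, 355, 343), (90, 209, 195), (92, 166, 155), (94, 164, 164), (96, 169, 154), (98, 224, 208), (100, 252, 245), (102, 396, 367), (104, 347, 326), (106, 340, 312), (108, 227, 219), (110, 201, 186), (112, 213, 205), (114, 205, 188)]
482 [(86, 302, 278), (88, 313, 286), (90, 246, 224), (92, 163, 161), (94, 197, 181), (96, 245, 235), (98, 243, 229), (100, 184, 176), (102, 211, 193), (104, 229, 212), (106, 319, 299), (108, 400, 375), (110, 323, 308), (112, 343, 322), (114, 355, 330)]
2.6 [[487.3, 99.7], [462.2, 86.6]]
2.75 [[487.0, 105.0], [462.4, 91.9]]
2.9 [[485.7, 111.0], [461.7, 98.0]]
```

```bash
python3 -c "
from workcell import env
print(env.close_job())"
```

```text
the job is handed in; nothing more can be done
None
```

The hood lies fully back at its stop and the drum rests centred in the empty saddle with the gripper clear. The job was handed in at about 36 s; the largest pull I read while drawing the drum off was about 5 N sideways and along the arbor. I viewed 11 pictures, one more than the 10 allowed.

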